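# Free-running check of the herb jar carousel

## Robot

A 6-joint arm with a two-finger parallel gripper is mounted at the origin on the work surface. World frame = base frame: x ahead of the robot, y to its left, z up, the work surface at z = 0. Lengths are in mm, angles in degrees, forces in N, time in s.
With the tool pointing down it reaches from about 250 to 725 mm from the base axis. Payload 4 kg.
Tool frame: the origin (TCP) lies between the finger pads, 19 mm behind the fingertips; this is the grasp point; z points along the fingers, y is the line along which they close (so a half turn about z gives the same grasp; the last joint's range is limited). The gripper opens to 85 mm and grips with 20 to 120 N. Pads are 22 mm wide; open, the fingers measure 114 mm over their backs; the gripper's body (76 mm by 85 mm) begins 54 mm behind the grasp point. The pads swing forward as they close: fully open they stand 13 mm farther back than shut.
Start: joints at [-71.391, 13.785, 0.286, 76.501, 0, 90], TCP at [159.558, -473.857, 250.006] pointing down, gripper open.
Joint ranges: [-155.79, 155.79], [-60.16, 107.12], [-62.33, 73.08], [-114, 123.19], [-81.49, 82.49], [-180, 180]. Speed limits (degrees/s): [159.86, 159.86, 180, 180, 180, 180].

## Interface

Orientations are given as [roll, pitch, yaw] about the fixed x, y, z axes, in that order (R = Rz(yaw) Ry(pitch) Rx(roll)).
In Python, from station import env gives the robot as it stands.
- The arm moves only by the tool step_arm, never from a script. Its argument "plan" is a list of rows, each a list of 5 numbers: the shift along the tool's x, y, z in m, then the turn about the tool's z in rad, then the opening, from 0 (shut) to 1 (fully open). A call has 1 to 12 rows; each row is the pose to reach, as a shift and turn from the pose commanded when the call began, along the tool's axes at that moment; what a row does not reach only later rows make up. A row lasts 1/10 s, in which the tool goes at most 50 mm and 8.59 degrees, less where a joint would pass 70% of its speed; a pose out of reach is approached as far as the arm can. A call with a gripper value outside its range is refused whole. The fingers move at their own pace and stop on an object; "force" is the grip in N (left out, the last holds). Time passes only in rows, so rows that repeat a pose let the fingers close. It gives the time, the measured TCP pose, the force, the opening and the grip force at its end, in the units of the state.
- env.state(): the state, without advancing time (a new reading comes with each control period).
- env.capture(name): name is "scene" or "top" or "wrist"; returns the picture (420x560x3 uint8, red, green, blue); there is no depth.
- env.camera_params(name): a dict with "mtx" (3x3 intrinsics, pixels), "k1" (the pictures are not rectified: a ray, as slopes to the right and down, at radius r is drawn at 1 + k1 r^2 times it, then the intrinsics apply), "pose" (4x4, takes a point from camera to world coordinates). Camera axes: x right, y down, z forward; pixel columns grow to the right and rows downward; lengths in mm; the calibration is good to about 2 mm. A picture is of the moment at which its call begins: read the wrist's pose just before it. camera_params takes no time and is no camera call; for the wrist camera it gives the pose at the moment of the call.
- env.hand_in(): hands the job in; it is judged then, once.
The state is a dict: "time": time; "qpos": joint angles; "joint_velocities": joint speeds; "tau": joint torques, N m; "tcp_pos": TCP position; "tcp_rot": TCP orientation; "contact_force": force on the tool from outside, world axes, zero at the start; "ft_torque": the same for the moment, N m; "grip_width": finger opening in mm; "grasp_force": force on a finger pad.
Only numpy, scipy, OpenCV 4.12 (cv2) and the standard library are available. Lean on these libraries where they do the work, as an engineer would, in place of code of your own. Each camera call takes 0.05 s, during which the arm holds its last target. There are 200 camera calls.

## Task

The jar carousel has been refitted and needs its free-running check with the tag reader built into the gripper: push the black upright handle to set the carousel turning, either way round, at about one turn in six seconds (never faster than one in three), and let go. While it coasts, follow the red lid round with the tool, centred over the lid (within 2 cm) with the point between the fingertips about 5 cm above it and without touching the carousel, for at least six seconds on end while it is still clearly turning. Then finish clear of the carousel once it stands still (let it run out or brake it gently by the handle), touching no jar and leaving everything else on the counter alone.

Things in the scene. Friction and masses are not known exactly. Their poses are not given: they have to be found in the camera images.
- carousel: Fixed foot of the jar carousel, a dark steel disc 220 mm across; origin on the counter under the turning axis (z up). It carries the turning plate: aluminium, 320 mm across, its top face 60 mm above the counter, with six stations 60 degrees apart, all 115 mm from the axis: one upright black push handle and five jars clipped in. It is bolted down; its place differs each time.
- turn (a joint): Angle of the turning plate in rad, growing counter-clockwise seen from above; turns freely without stops, any start angle. Plate, handle and jars together have nominally 0.05 kg m2 about the axis (hidden, may differ by a third). The bearing nominally drags with 0.002 N m plus 0.003 N m s/rad: from 1 rad/s it coasts some 10 to 20 s, slowing all the time.
- hub (a point): Point on the turning axis at the plate's top face (60 mm above the counter). The steel hub on it is 35 mm high.
- handle (a point): Centre of the top of the push handle, 210 mm above the counter. Handle: upright black grip 30 mm across, from 110 to 210 mm above the counter, on a thin steel stem; 115 mm from the axis. Above 140 mm nothing else stands on the plate.
- red_lid (a point): Centre of the top of the red lid, 140 mm above the counter, 115 mm from the axis, exactly across the axis from the push handle. The lid is 66 mm across, on an amber jar 72 mm across; the four other jars are the same but with white lids, also 140 mm high. This is the point to follow.
- mortar: Bystander: white open bowl, 120 mm across, 85 mm high; origin at its underside centre. Leave alone.
- bottle: Bystander: amber bottle, 64 mm across, 160 mm high; origin at its underside centre. Leave alone.
- canister: Bystander: white lidded jar, 90 mm across, 120 mm high; origin at its underside centre. Leave alone.
- scoop: Bystander: brass spoon with wooden handle, lying flat, about 200 mm long; origin at its underside, between handle and bowl. Leave alone.
- weight: Bystander: brass weight, 48 mm across, 54 mm high; origin at its underside centre. Leave alone.

How it is judged:
By the outcome, as a careful person would: the job done as asked, in the order asked, and still so for the second after the job is handed in, with the robot touching nothing.
It also fails if it takes over 72 s, if anything falls off the work surface, if the arm or the gripper's body presses on something with over 40 N, if the wrist force passes 120 N, or if a joint passes its speed limit or range.

## Working session

There is one attempt and no reset: what is moved stays moved. The work goes in short steps, Python scripts to look and compute and a tool call to move; the robot and the scene stay as the last step left them, time stands still between calls to the robot, and variables do not carry over. Pictures are saved under pics/ and viewed, at most 10 in all, crops included, and the job is handed in when it is done.

Besides the shell and the picture viewer there is one more tool, called after "Call:" as name([rows], argument=value, ...), one row to a line, values as JSON. step_arm: Moves the arm, as the interface text tells. Its arguments: {"type":"object","properties":{"plan":{"type":"array"},"force":{"type":"number"}},"required":["plan"]}

```bash
mkdir -p pics; ls
python3 - <<'E'
from station import env
import cv2,numpy as np
s=env.state();print(s)
for n in ("scene","top"):
    p=env.camera_params(n);print(n,p)
    cv2.imwrite(f"pics/{n}0.png",env.capture(n)[:,:,::-1])
E
```

```text
pics
{'time': 0.0, 'qpos': array([-7.13912110e+01,  1.38316213e+01,  2.12307060e-01,  7.65016399e+01,
       -4.19489089e-04,  9.00013983e+01]), 'joint_velocities': array([ 0.04509631, -0.110343  , -0.02999862, -0.02187887, -0.08225371,
        0.00100649]), 'tau': array([-9.37848636e-04, -3.72319436e+01,  2.52407527e+01,  1.68073748e-02,
       -1.21535618e-04,  2.76103620e-06]), 'tcp_pos': array([ 159.35752698, -473.28767359,  249.10858286]), 'tcp_rot': array([-1.79879046e+02,  4.22440128e-04,  1.86073915e+01]), 'contact_force': array([0.48889342, 0.41098769, 0.0776169 ]), 'ft_torque': array([0.01668209, 0.02580018, 0.01067416]), 'grasp_force': 0.0, 'grip_width': 85.37457760735646}
scene {'mtx': array([[508.6320563 ,   0.        , 286.45150451],
       [  0.        , 508.6320563 , 212.23562383],
       [  0.        ,   0.        ,   1.        ]]), 'k1': -0.14322150068990483, 'pose': array([[ 4.92363226e-01,  7.46722956e-01, -4.47194903e-01,
         1.16849946e+03],
       [ 8.70381071e-01, -4.20098150e-01,  2.56815761e-01,
        -3.71623309e+02],
       [ 3.90447248e-03, -5.15676615e-01, -8.56774407e-01,
         1.38185710e+03],
       [ 0.00000000e+00,  0.00000000e+00,  0.00000000e+00,
         1.00000000e+00]])}
top {'mtx': array([[513.91089006,   0.        , 271.75792243],
       [  0.        , 513.91089006, 204.30826223],
       [  0.        ,   0.        ,   1.        ]]), 'k1': -0.16601936045601343, 'pose': array([[-3.98968529e-03, -9.98542798e-01,  5.38178710e-02,
         4.15483981e+02],
       [-9.99973352e-01,  4.31286290e-03,  5.89022206e-03,
        -6.87883969e+00],
       [-6.11374792e-03, -5.37929367e-02, -9.98533396e-01,
         1.75136135e+03],
       [ 0.00000000e+00,  0.00000000e+00,  0.00000000e+00,
         1.00000000e+00]])}
```

View pics/top0.png

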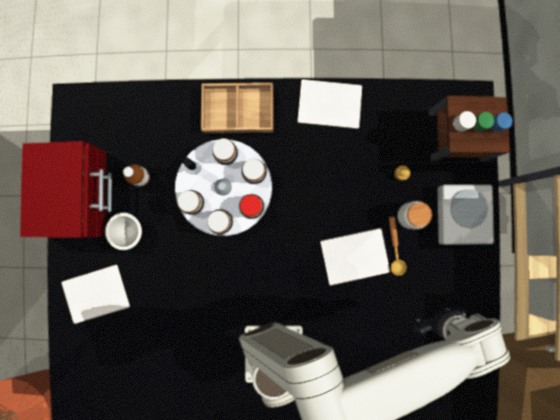

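View pics/scene0.png

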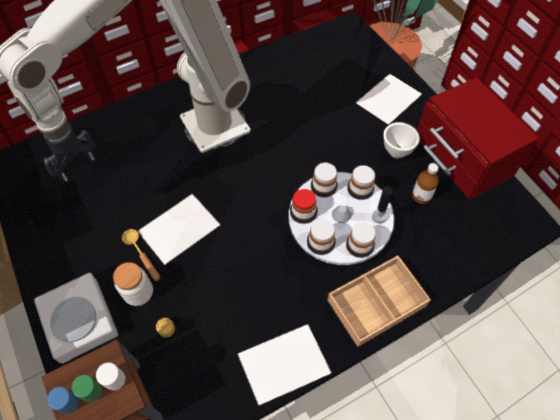

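The top view shows the carousel hub at about (223,187), the red lid at (251,206), and the black handle at about (189,162). The bottle (137,175) and mortar (124,231) are to its left. The scene view agrees, with the red lid at (304,200) and the handle at (384,203).

```bash
cat > h.py <<'E'
from station import env
import cv2,numpy as np
def ray(n,uv,P=None):
    p=P or env.camera_params(n)
    d=np.array([[p["k1"],0,0,0]])
    # model: drawn = ray*(1+k1 r^2)
    xy=cv2.undistortPoints(np.array([[uv]],float),p["mtx"],np.array([p["k1"],0,0,0.]))[0,0]
    T=p["pose"];return T[:3,3],T[:3,:3]@np.array([*xy,1])
def at(n,uv,z,P=None):
    c,d=ray(n,uv,P);return (c+d*(z-c[2])/d[2])[:2]
def redc(im,full=False):
    h=cv2.cvtColor(im,cv2.COLOR_RGB2HSV)
    m=(((h[...,0]<6)|(h[...,0]>174))&(h[...,1]>190)&(h[...,2]>140)).astype(np.uint8)
    return m
def lid(n,im,box):
    u0,u1,v0,v1=box
    m=redc(im)*0; m[v0:v1,u0:u1]=redc(im)[v0:v1,u0:u1]
    k,l,st,c=cv2.connectedComponentsWithStats(m)
    i=1+np.argmax(st[1:,4]);return c[i],st[i,4],st[i]
E
python3 - <<'E'
from h import *
T=cv2.imread("pics/top0.png")[:,:,::-1].copy();S=cv2.imread("pics/scene0.png")[:,:,::-1].copy()
a,ar,st=lid("top",T,(170,280,130,245));print(a,ar,st,at("top",a,140))
a,ar,st=lid("scene",S,(280,400,150,280));print(a,ar,st,at("scene",a,140))
# plate from bright mask hull -> ellipse
for n,I,b in(("top",T,(165,283,130,245)),("scene",S,(280,402,150,270))):
    g=cv2.cvtColor(I,cv2.COLOR_RGB2GRAY);m=np.zeros_like(g)
    m[b[2]:b[3],b[0]:b[1]]=(g[b[2]:b[3],b[0]:b[1]]>110)
    k,l,s,c=cv2.connectedComponentsWithStats(m);i=1+np.argmax(s[1:,4])
    cs,_=cv2.findContours((l==i).astype(np.uint8),cv2.RETR_EXTERNAL,cv2.CHAIN_APPROX_NONE)
    pts=max(cs,key=len)[:,0]
    w=np.array([at(n,p,60) for p in pts])
    # circle fit, robust, r=160
    from scipy.optimize import least_squares
    r=least_squares(lambda q:np.hypot(*(w-q[:2]).T)-q[2],[*w.mean(0),160],loss="soft_l1",f_scale=2).x
    print(n,"plate",r,s[i])
for p in((189,162),(194,166),(186,160)):print("handle?",at("top",p,210))
for nm,p,z in(("bottle",(130,172),160),("mortar",(124,231),85)):print(nm,at("top",p,z))
big=np.hstack([cv2.resize(T[130:245,165:285],None,fx=3.3,fy=3.3,interpolation=2),cv2.resize(S[145:260,280:400],None,fx=3.3,fy=3.3,interpolation=2)])
cv2.imwrite("pics/crop1.png",big[:,:,::-1])
E
```

```text
[250.44879518 205.18674699] 332 [241 195  20  21 332] [499.85678748  69.58065975]
[303.5295858 198.9556213] 338 [293 190  22  20 338] [505.48870216  65.83599853]
top plate [567.65867589 167.70615379 156.07810927] [ 175  138   97   98 6384]
scene plate [579.61047398 157.52140749 150.79283951] [ 289  162  105  103 5773]
handle? [628.3119433  253.02333197]
handle? [615.93905336 237.60184131]
handle? [634.52744643 262.28894067]
bottle [605.44034476 450.10592415]
mortar [419.40330465 489.71105455]
```

View pics/crop1.png

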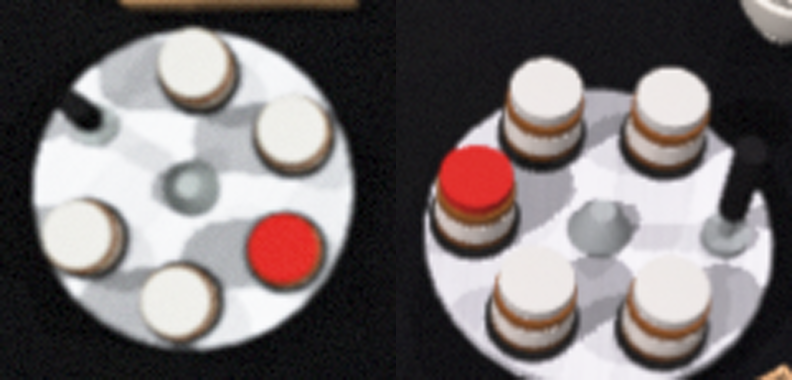

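The crop shows the red lid at (284,248) in the left half and (477,178) in the right half. The four white lids and the handle (black, leaning outward in perspective) are also clear. I'll fit the hub and angle from all the lid centres.

Run:
```python
from h import *
from scipy.optimize import least_squares
f=lambda c,o:((c[0]+.5)/3.3-.5+o[0],(c[1]+.5)/3.3-.5+o[1])
# order: red, then CCW/CW by position
A=[at("top",f(c,(165,130)),140) for c in((284,248),(292,128),(195,63),(75,235),(180,302))]
B=[at("scene",f((c[0]-396,c[1]),(280,145)),140) for c in((477,178),(536,285),(669,293),(670,95),(545,88))]
k=np.radians([0,60,120,240,300])*1
for n,w in(("top",A),("scene",B)):
    w=np.array(w)
    best=min((least_squares(lambda q:(w-q[:2]-q[3]*np.c_[np.cos(q[2]+s*k),np.sin(q[2]+s*k)]).ravel(),[575,160,-2.2,115]) for s in(1,-1)),key=lambda r:r.cost)
    q=best.x;print(n,q[:2],np.degrees(q[2]),q[3],np.sqrt(best.cost/5))
    print(" handle",q[:2]-115*np.array([np.cos(q[2]),np.sin(q[2])]))
for u in((70,102),(68,98)):print(at("top",f(u,(165,130)),210))
print(at("scene",f((748-396,150),(280,145)),210))
```

```text
top [564.97050257 163.34030934] -123.78512986951013 115.13146868056319 1.3927883005166224
 handle [628.91969442 258.92012344]
scene [568.62648699 162.38171917] -123.85410531845255 116.53591426174731 1.9250919872949377
 handle [632.6906961  257.88447887]
[632.81311398 262.69068623]
[636.54744124 264.58949644]
[630.49627794 257.02825324]
```

Call:
step_arm([
  [0.7, -0.498, -0.01, -1.246, 0],
  [0.7, -0.498, -0.01, -1.246, 0],
  [0.7, -0.498, -0.01, -1.246, 0],
  [0.7, -0.498, -0.01, -1.246, 0],
  [0.7, -0.498, -0.01, -1.246, 0],
  [0.7, -0.498, -0.01, -1.246, 0],
  [0.7, -0.498, -0.01, -1.246, 0],
  [0.7, -0.498, -0.01, -1.246, 0],
  [0.7, -0.498, -0.01, -1.246, 0],
  [0.7, -0.498, -0.01, -1.246, 0],
  [0.7, -0.498, -0.01, -1.246, 0],
  [0.7, -0.498, -0.01, -1.246, 0],
])

```text
time: 1.3
tcp_pos: [512.5, 13.8, 256.6]
tcp_rot: [-180.0, 0.0, 90.0]
contact_force: [1.6, -1.1, 0.7]
grip_width: 0.1
grasp_force: 0.0
```

Call:
step_arm([
  [0.03, -0.005, 0.03, 0, 0],
  [0.053, -0.01, 0.06, 0, 0],
  [0.053, -0.01, 0.06, 0, 0],
  [0.053, -0.01, 0.06, 0, 0],
  [0.053, -0.01, 0.06, 0, 0],
])

```text
time: 1.8
tcp_pos: [502.7, 64.1, 198.1]
tcp_rot: [179.9, 0.0, 89.9]
contact_force: [0.3, 1.0, -0.4]
grip_width: -0.2
grasp_force: 0.0
```

Run:
```python
from h import *
s=env.state();print(s["time"],s["tcp_pos"],s["tcp_rot"],s["qpos"])
p=env.camera_params("wrist");print(p)
W=env.capture("wrist");S=env.capture("scene");T=env.capture("top")
cv2.imwrite("pics/all2.png",cv2.resize(np.hstack([W,S])[:,:,::-1],(800,300),interpolation=3))
m=redc(W);k,l,st,c=cv2.connectedComponentsWithStats(m);i=1+np.argmax(st[1:,4]);print(st[i],c[i],at("wrist",c[i],140,p))
a,ar,st=lid("scene",S,(280,400,150,280));print(st,at("scene",a,140))
a,ar,st=lid("top",T,(170,280,130,245));print(st)
```

```text
1.8 [502.74060134  64.09925764 198.0989778 ] [1.79885706e+02 7.15342899e-03 8.99465491e+01] [ 7.27817257e+00  1.61121841e+01 -4.50375468e+00  6.92716150e+01
 -2.16801624e-02  9.73315950e+01]
{'mtx': array([[298.23523804,   0.        , 279.67032289],
       [  0.        , 298.23523804, 209.5579772 ],
       [  0.        ,   0.        ,   1.        ]]), 'k1': -0.061503271029406247, 'pose': array([[ 9.99998384e-01, -1.47500728e-03,  1.02822827e-03,
         5.02908558e+02],
       [-1.10374528e-03, -9.55018365e-01, -2.96544607e-01,
         1.40525797e+02],
       [ 1.41938234e-03,  2.96542993e-01, -9.55018449e-01,
         3.22534925e+02],
       [ 0.00000000e+00,  0.00000000e+00,  0.00000000e+00,
         1.00000000e+00]])}
[ 228  181   98   85 6232] [276.10462131 222.0224647 ] [500.78027571  75.37483505]
[293 191  22  19 302] [508.42042467  63.83177901]Traceback (most recent call last):
  File "<stdin>", line 8, in <module>
  File "h.py", line 19, in lid
    i=1+np.argmax(st[1:,4]);return c[i],st[i,4],st[i]
        ~~~~~~~~~^^^^^^^^^^
    return _wrapfunc(a, 'argmax', axis=axis, out=out, **kwds)
    return bound(*args, **kwds)
ValueError: attempt to get argmax of an empty sequence
```

View pics/all2.png

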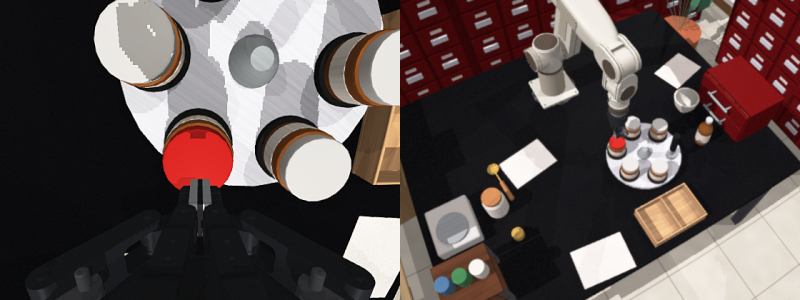

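The wrist view shows the red lid just ahead of the closed fingertips, at about full-frame (276,222). The fingers hide a little of its near edge, so the wrist camera can be used for tracking.

```bash
cat >> h.py <<'E'
from scipy.optimize import least_squares
HUB=np.array([567.,163.])
def wlid(W,p):
    "lid top centre from wrist view: circle r=33 through left/right/near red outline cast on z=140"
    m=redc(W);k,l,st,c=cv2.connectedComponentsWithStats(m)
    if k<2: return None
    i=1+np.argmax(st[1:,4]);x,y,w,h,a=st[i]
    cs,_=cv2.findContours((l==i).astype(np.uint8),cv2.RETR_EXTERNAL,cv2.CHAIN_APPROX_NONE)
    P=max(cs,key=len)[:,0]
    P=P[(P[:,0]>1)&(P[:,0]<558)&(P[:,1]>1)&(P[:,1]<418)]
    w=np.array([at("wrist",q,140,p) for q in P])
    r=least_squares(lambda q:np.hypot(*(w-q).T)-33,w.mean(0),loss="cauchy",f_scale=.7)
    res=np.hypot(*(w-r.x).T)-33
    return r.x,a,np.mean(abs(res)<1.5)
def look():
    s=env.state();p=env.camera_params("wrist");t=s["time"]
    W=env.capture("wrist");r=wlid(W,p)
    if r is None: print(t,"no lid");return t,None,s,W
    d=r[0]-HUB;th=np.degrees(np.arctan2(d[1],d[0]))
    print(f"t {t:.3f} lid {r[0].round(1)} R {np.hypot(*d):.1f} th {th:.2f} area {r[1]} inl {r[2]:.2f} tcp {s['tcp_pos'].round(1)}")
    return t,th,s,W
E
python3 - <<'E'
from h import *
look()
E
```

```text
t 1.950 lid [500.9  69.4] R 114.5 th -125.21 area 6261 inl 0.54 tcp [502.9  63.8 198.4]
```

Call:
step_arm([
  [0.035, 0.036, 0.004, 0, 0],
  [0.07, 0.072, 0.008, 0, 0],
  [0.1, 0.104, 0.012, 0, 0],
  [0.13, 0.134, 0.016, 0, 0],
  [0.146, 0.15, 0.016, 0, 0],
  [0.155, 0.16, 0.016, 0, 0],
  [0.157, 0.163, 0.016, 0, 0],
  [0.157, 0.163, 0.016, 0, 0],
])

```text
time: 2.8
tcp_pos: [665.2, 221.3, 180.9]
tcp_rot: [180.0, 0.0, 90.0]
contact_force: [0.3, 0.2, 1.1]
grip_width: 0.0
grasp_force: 0.0
```

```bash
cat > push.py <<'E'
from h import *
a0=30.8;R=115
pos=lambda a:HUB+R*np.array([np.cos(np.radians(a)),np.sin(np.radians(a))])
p0=pos(a0)
w=[.2,.25,.3,.3,.35,.45,.55,.65,.75,.85,.95,1.03]+[1.08]*4+[.6,.2]
a=a0
for i,x in enumerate(w):
    a+=np.degrees(x*.1);d=(pos(a)-p0)/1000
    if i==12: print('--')
    print(i,round(a,1),round(d[1],4),round(d[0],4))
    if i==11: p0=pos(a)
E
python3 push.py
python3 - <<'E'
from h import *
print(HUB); s=env.state();print(s["time"],s["tcp_pos"],s["tcp_rot"],s["qpos"],s["contact_force"])
look()
E
```

```text
0 31.9 0.002 -0.0012
1 33.4 0.0044 -0.0027
2 35.1 0.0072 -0.0047
3 36.8 0.01 -0.0067
4 38.8 0.0132 -0.0092
5 41.4 0.0172 -0.0125
6 44.6 0.0218 -0.0168
7 48.3 0.0269 -0.0222
8 52.6 0.0324 -0.0289
9 57.4 0.038 -0.0369
10 62.9 0.0435 -0.0464
11 68.8 0.0483 -0.0572
--
12 75.0 0.0039 -0.0118
13 81.2 0.0064 -0.0239
14 87.4 0.0077 -0.0363
15 93.5 0.0076 -0.0487
16 97.0 0.0069 -0.0556
17 98.1 0.0066 -0.0579
[567. 163.]
2.8 [665.23206897 221.310802   180.9247225 ] [1.79993816e+02 7.13178519e-03 8.99692345e+01] [ 1.84049036e+01  3.94417829e+01  3.02630799e+01  8.08176854e+01
 -8.72150249e-03  1.08435668e+02] [0.29612107 0.22073031 1.13514935]
2.8 no lid
```

Call:
step_arm([
  [0.002, -0.0012, 0, 0, 0],
  [0.0044, -0.0027, 0, 0, 0],
  [0.0072, -0.0047, 0, 0, 0],
  [0.01, -0.0067, 0, 0, 0],
  [0.0132, -0.0092, 0, 0, 0],
  [0.0172, -0.0125, 0, 0, 0],
  [0.0218, -0.0168, 0, 0, 0],
  [0.0269, -0.0222, 0, 0, 0],
  [0.0324, -0.0289, 0, 0, 0],
  [0.038, -0.0369, 0, 0, 0],
  [0.0435, -0.0464, 0, 0, 0],
  [0.0483, -0.0572, 0, 0, 0],
])

```text
time: 4.05
tcp_pos: [606.7, 271.0, 180.9]
tcp_rot: [-180.0, -0.0, 90.0]
contact_force: [0.3, 0.7, 0.3]
grip_width: 0.2
grasp_force: 0.0
```

Call:
step_arm([
  [0.0039, -0.0118, 0, 0, 0],
  [0.0064, -0.0239, 0, 0, 0],
  [0.0077, -0.0363, 0, 0, 0],
  [0.0076, -0.0487, 0, 0, 0],
  [0.0069, -0.0556, 0, 0, 0],
  [0.0066, -0.0579, 0, 0, 0],
])

```text
time: 4.65
tcp_pos: [548.7, 277.0, 181.2]
tcp_rot: [-180.0, -0.0, 90.1]
contact_force: [0.2, -0.3, -0.1]
grip_width: -0.1
grasp_force: 0.0
```

Run:
```python
from h import *
s=env.state();print(s["time"],s["tcp_pos"],s["contact_force"])
for i in range(2):
    t=env.state()["time"];S=env.capture("scene")
    a,ar,st=lid("scene",S,(280,400,150,290));x=at("scene",a,140);d=x-HUB-np.array([3.5,-3]);print(t,st,x,np.hypot(*d),np.degrees(np.arctan2(d[1],d[0])))
cv2.imwrite("pics/s3.png",S[:,:,::-1])
```

```text
4.65 [548.73033675 276.977874   181.24138395] [ 0.19220405 -0.25112376 -0.14258055]
4.65 [322 225  22  21 365] [647.61906522  75.29522368] 114.55238692790412 -47.683852363712646
4.7 [324 226  23  21 370] [653.04222962  80.05132693] 114.91305407039533 -44.08556587371066
```

```bash
cat > plan.py <<'E'
from h import *
def plan(t0,th0,w0,z=197,I=.05,skip=0,n=12,lag=0.):
    s=env.state();t=s["time"];p=s["tcp_pos"]
    th,w,tt=np.radians(th0),w0,t0;k=0;rows=[]
    grid=[t+.1*(i+1) for i in range(n)]
    for g in grid:
        g+=lag
        while tt<g-1e-9:
            h=min(.005,g-tt);th+=w*h;w-=(.002+.003*w)/I*h;tt+=h
        d=HUB+115*np.array([np.cos(th),np.sin(th)])-p[:2]
        rows.append([round(d[1]/1000,3),round(d[0]/1000,3),round((p[2]-z)/1000,3),0,0])
    print("t",t,"tcp",p.round(1),"end th",round(np.degrees(th),1),"w",round(w,3));print(rows)
E
python3 -c "
from plan import *
plan(4.7,-44.1,1.2)"
```

```text
t 4.75 tcp [549.6 276.8 181.2] end th 37.0 w 1.065
[[np.float64(-0.178), np.float64(0.113), np.float64(-0.016), 0, 0], [np.float64(-0.166), np.float64(0.12), np.float64(-0.016), 0, 0], [np.float64(-0.154), np.float64(0.125), np.float64(-0.016), 0, 0], [np.float64(-0.141), np.float64(0.129), np.float64(-0.016), 0, 0], [np.float64(-0.128), np.float64(0.132), np.float64(-0.016), 0, 0], [np.float64(-0.115), np.float64(0.132), np.float64(-0.016), 0, 0], [np.float64(-0.102), np.float64(0.132), np.float64(-0.016), 0, 0], [np.float64(-0.09), np.float64(0.13), np.float64(-0.016), 0, 0], [np.float64(-0.078), np.float64(0.127), np.float64(-0.016), 0, 0], [np.float64(-0.066), np.float64(0.122), np.float64(-0.016), 0, 0], [np.float64(-0.055), np.float64(0.116), np.float64(-0.016), 0, 0], [np.float64(-0.045), np.float64(0.109), np.float64(-0.016), 0, 0]]
```

Call:
step_arm([
  [-0.025, 0.028, -0.006, 0, 0],
  [-0.055, 0.062, -0.012, 0, 0],
  [-0.085, 0.097, -0.016, 0, 0],
  [-0.105, 0.12, -0.016, 0, 0],
  [-0.111, 0.129, -0.016, 0, 0],
  [-0.111, 0.132, -0.016, 0, 0],
  [-0.102, 0.132, -0.016, 0, 0],
])

```text
time: 5.45
tcp_pos: [682.3, 173.7, 196.4]
tcp_rot: [-180.0, 0.0, 89.9]
contact_force: [-0.1, 1.9, -0.3]
grip_width: -0.0
grasp_force: 0.0
```

```bash
sed -i 's/rows.append(\[round(d\[1\]\/1000,3),round(d\[0\]\/1000,3),round((p\[2\]-z)\/1000,3),0,0\])/rows.append([float(round(v,3)) for v in (d[1]\/1000,d[0]\/1000,(p[2]-z)\/1000,0,0)])/' plan.py
python3 - <<'E'
from plan import *
t,th,s,W=look()
cv2.imwrite("pics/w4.png",W[:,:,::-1])
w=np.radians(th+47.0)/(t-4.65);print("avg w",w)
plan(t,th,w-.08)
E
```

```text
t 5.450 lid [679.6 178.2] R 113.7 th 7.69 area 6215 inl 0.55 tcp [682.3 173.7 196.4]
avg w 1.1930609366945435
t 5.5 tcp [681.5 176.8 196.5] end th 82.8 w 0.984
[[0.02, -0.005, -0.0, 0.0, 0.0], [0.032, -0.009, -0.0, 0.0, 0.0], [0.043, -0.015, -0.0, 0.0, 0.0], [0.053, -0.021, -0.0, 0.0, 0.0], [0.063, -0.029, -0.0, 0.0, 0.0], [0.072, -0.037, -0.0, 0.0, 0.0], [0.079, -0.047, -0.0, 0.0, 0.0], [0.086, -0.057, -0.0, 0.0, 0.0], [0.091, -0.067, -0.0, 0.0, 0.0], [0.095, -0.078, -0.0, 0.0, 0.0], [0.098, -0.089, -0.0, 0.0, 0.0], [0.1, -0.1, -0.0, 0.0, 0.0]]
```

Call:
step_arm([
  [0.021, -0.005, 0, 0, 0],
  [0.033, -0.009, 0, 0, 0],
  [0.044, -0.015, 0, 0, 0],
  [0.054, -0.021, 0, 0, 0],
  [0.064, -0.029, 0, 0, 0],
  [0.073, -0.037, 0, 0, 0],
  [0.08, -0.047, 0, 0, 0],
  [0.087, -0.057, 0, 0, 0],
  [0.092, -0.067, 0, 0, 0],
  [0.096, -0.078, 0, 0, 0],
  [0.099, -0.089, 0, 0, 0],
  [0.101, -0.1, 0, 0, 0],
])

```text
time: 6.7
tcp_pos: [580.8, 275.8, 197.1]
tcp_rot: [180.0, -0.0, 90.0]
contact_force: [-0.3, 0.5, 0.4]
grip_width: 0.2
grasp_force: 0.0
```

Run:
```python
from plan import *
t,th,s,W=look()
w=np.radians(th-7.69)/(t-5.45);print("avg w",w)
plan(t,th,w-.065)
```

```text
t 6.700 lid [578. 279.] R 116.5 th 84.58 area 6038 inl 0.51 tcp [580.8 275.8 197.1]
avg w 1.0735248866223845
t 6.75 tcp [579.2 276.1 197.3] end th 152.4 w 0.887
[[0.002, -0.019, 0.0, 0.0, 0.0], [0.001, -0.03, 0.0, 0.0, 0.0], [-0.002, -0.041, 0.0, 0.0, 0.0], [-0.005, -0.052, 0.0, 0.0, 0.0], [-0.009, -0.062, 0.0, 0.0, 0.0], [-0.014, -0.071, 0.0, 0.0, 0.0], [-0.02, -0.08, 0.0, 0.0, 0.0], [-0.027, -0.089, 0.0, 0.0, 0.0], [-0.035, -0.096, 0.0, 0.0, 0.0], [-0.043, -0.103, 0.0, 0.0, 0.0], [-0.051, -0.109, 0.0, 0.0, 0.0], [-0.06, -0.114, 0.0, 0.0, 0.0]]
```

Call:
step_arm([
  [0.002, -0.019, 0, 0, 0],
  [0.001, -0.03, 0, 0, 0],
  [-0.002, -0.041, 0, 0, 0],
  [-0.005, -0.052, 0, 0, 0],
  [-0.009, -0.062, 0, 0, 0],
  [-0.014, -0.071, 0, 0, 0],
  [-0.02, -0.08, 0, 0, 0],
  [-0.027, -0.089, 0, 0, 0],
  [-0.035, -0.096, 0, 0, 0],
  [-0.043, -0.103, 0, 0, 0],
  [-0.051, -0.109, 0, 0, 0],
  [-0.06, -0.114, 0, 0, 0],
])

```text
time: 7.95
tcp_pos: [467.4, 215.0, 197.1]
tcp_rot: [180.0, -0.0, 90.0]
contact_force: [0.5, 0.4, -0.2]
grip_width: 0.2
grasp_force: 0.0
```

Run:
```python
from plan import *
t,th,s,W=look();th%=360
w=np.radians(th-84.58)/(t-6.7);print("avg w",w)
plan(t,th,w-.06)
```

```text
t 7.950 lid [464.8 220.5] R 117.3 th 150.64 area 6284 inl 0.53 tcp [467.4 215.  197.1]
avg w 0.9224055113694766
t 8.0 tcp [466.6 213.6 197. ] end th 208.4 w 0.752
[[-0.008, -0.006, 0.0, 0.0, 0.0], [-0.017, -0.009, 0.0, 0.0, 0.0], [-0.026, -0.012, 0.0, 0.0, 0.0], [-0.035, -0.014, 0.0, 0.0, 0.0], [-0.045, -0.014, 0.0, 0.0, 0.0], [-0.054, -0.015, 0.0, 0.0, 0.0], [-0.063, -0.014, 0.0, 0.0, 0.0], [-0.072, -0.013, 0.0, 0.0, 0.0], [-0.081, -0.01, 0.0, 0.0, 0.0], [-0.089, -0.008, 0.0, 0.0, 0.0], [-0.098, -0.005, 0.0, 0.0, 0.0], [-0.105, -0.001, 0.0, 0.0, 0.0]]
```

Call:
step_arm([
  [-0.008, -0.006, 0, 0, 0],
  [-0.017, -0.009, 0, 0, 0],
  [-0.026, -0.012, 0, 0, 0],
  [-0.035, -0.014, 0, 0, 0],
  [-0.045, -0.014, 0, 0, 0],
  [-0.054, -0.015, 0, 0, 0],
  [-0.063, -0.014, 0, 0, 0],
  [-0.072, -0.013, 0, 0, 0],
  [-0.081, -0.01, 0, 0, 0],
  [-0.089, -0.008, 0, 0, 0],
  [-0.098, -0.005, 0, 0, 0],
  [-0.105, -0.001, 0, 0, 0],
])

```text
time: 9.2
tcp_pos: [467.0, 109.9, 197.0]
tcp_rot: [-180.0, 0.0, 90.0]
contact_force: [-0.1, -0.1, 0.2]
grip_width: 0.1
grasp_force: 0.0
```

Run:
```python
from plan import *
t,th,s,W=look();th%=360
w=np.radians(th-150.64)/(t-7.95);print("avg w",w)
plan(t,th,w-.06)
```

```text
t 9.200 lid [465.3 108.3] R 115.5 th -151.73 area 5565 inl 0.53 tcp [467.  109.9 197. ]
avg w 0.8046135091676577
t 9.25 tcp [467.7 109.1 197. ] end th 257.9 w 0.643
[[-0.011, 0.005, -0.0, 0.0, 0.0], [-0.018, 0.01, -0.0, 0.0, 0.0], [-0.024, 0.015, -0.0, 0.0, 0.0], [-0.03, 0.021, -0.0, 0.0, 0.0], [-0.036, 0.027, -0.0, 0.0, 0.0], [-0.04, 0.033, -0.0, 0.0, 0.0], [-0.045, 0.04, -0.0, 0.0, 0.0], [-0.048, 0.047, -0.0, 0.0, 0.0], [-0.052, 0.054, -0.0, 0.0, 0.0], [-0.055, 0.061, -0.0, 0.0, 0.0], [-0.057, 0.068, -0.0, 0.0, 0.0], [-0.059, 0.075, -0.0, 0.0, 0.0]]
```

Call:
step_arm([
  [-0.011, 0.005, 0, 0, 0],
  [-0.018, 0.01, 0, 0, 0],
  [-0.024, 0.015, 0, 0, 0],
  [-0.03, 0.021, 0, 0, 0],
  [-0.036, 0.027, 0, 0, 0],
  [-0.04, 0.033, 0, 0, 0],
  [-0.045, 0.04, 0, 0, 0],
  [-0.048, 0.047, 0, 0, 0],
  [-0.052, 0.054, 0, 0, 0],
  [-0.055, 0.061, 0, 0, 0],
  [-0.057, 0.068, 0, 0, 0],
  [-0.059, 0.075, 0, 0, 0],
])

```text
time: 10.45
tcp_pos: [542.4, 51.5, 197.0]
tcp_rot: [180.0, -0.0, 90.0]
contact_force: [-0.8, 0.1, 0.1]
grip_width: -0.0
grasp_force: 0.0
```

Run:
```python
from plan import *
t,th,s,W=look();th%=360
w=np.radians(th-208.27)/(t-9.2);print("avg w",w)
plan(t,th,w-.055)
```

```text
t 10.450 lid [544.5  51.6] R 113.7 th -101.42 area 5711 inl 0.53 tcp [542.4  51.5 197. ]
avg w 0.7024974597713418
t 10.5 tcp [543.5  51.3 196.9] end th 301.5 w 0.553
[[-0.003, 0.012, -0.0, 0.0, 0.0], [-0.003, 0.019, -0.0, 0.0, 0.0], [-0.003, 0.026, -0.0, 0.0, 0.0], [-0.003, 0.033, -0.0, 0.0, 0.0], [-0.002, 0.04, -0.0, 0.0, 0.0], [-0.001, 0.047, -0.0, 0.0, 0.0], [0.001, 0.054, -0.0, 0.0, 0.0], [0.003, 0.06, -0.0, 0.0, 0.0], [0.005, 0.066, -0.0, 0.0, 0.0], [0.008, 0.072, -0.0, 0.0, 0.0], [0.01, 0.078, -0.0, 0.0, 0.0], [0.014, 0.084, -0.0, 0.0, 0.0]]
```

Call:
step_arm([
  [-0.003, 0.012, 0, 0, 0],
  [-0.003, 0.019, 0, 0, 0],
  [-0.003, 0.026, 0, 0, 0],
  [-0.003, 0.033, 0, 0, 0],
  [-0.002, 0.04, 0, 0, 0],
  [-0.001, 0.047, 0, 0, 0],
  [0.001, 0.054, 0, 0, 0],
  [0.003, 0.06, 0, 0, 0],
  [0.005, 0.066, 0, 0, 0],
  [0.008, 0.072, 0, 0, 0],
  [0.01, 0.078, 0, 0, 0],
  [0.014, 0.084, 0, 0, 0],
])

```text
time: 11.7
tcp_pos: [626.2, 65.8, 197.0]
tcp_rot: [-180.0, 0.0, 90.0]
contact_force: [1.4, -0.3, -0.2]
grip_width: 0.1
grasp_force: 0.0
```

Run:
```python
from plan import *
t,th,s,W=look();th%=360
w=np.radians(th-258.58)/(t-10.45);print("avg w",w)
plan(t,th,w-.05)
```

```text
t 11.700 lid [626.6  67.2] R 112.8 th -58.13 area 5843 inl 0.50 tcp [626.2  65.8 197. ]
avg w 0.6045112771146391
t 11.75 tcp [627.1  66.6 196.8] end th 338.4 w 0.466
[[0.004, 0.008, -0.0, 0.0, 0.0], [0.008, 0.013, -0.0, 0.0, 0.0], [0.012, 0.018, -0.0, 0.0, 0.0], [0.016, 0.022, -0.0, 0.0, 0.0], [0.021, 0.026, -0.0, 0.0, 0.0], [0.025, 0.03, -0.0, 0.0, 0.0], [0.03, 0.034, -0.0, 0.0, 0.0], [0.034, 0.037, -0.0, 0.0, 0.0], [0.039, 0.04, -0.0, 0.0, 0.0], [0.044, 0.042, -0.0, 0.0, 0.0], [0.049, 0.045, -0.0, 0.0, 0.0], [0.054, 0.047, -0.0, 0.0, 0.0]]
```

Call:
step_arm([
  [0.004, 0.008, 0, 0, 0],
  [0.008, 0.013, 0, 0, 0],
  [0.012, 0.018, 0, 0, 0],
  [0.016, 0.022, 0, 0, 0],
  [0.021, 0.026, 0, 0, 0],
  [0.025, 0.03, 0, 0, 0],
  [0.03, 0.034, 0, 0, 0],
  [0.034, 0.037, 0, 0, 0],
  [0.039, 0.04, 0, 0, 0],
  [0.044, 0.042, 0, 0, 0],
  [0.049, 0.045, 0, 0, 0],
  [0.054, 0.047, 0, 0, 0],
])

```text
time: 12.95
tcp_pos: [673.0, 120.1, 197.0]
tcp_rot: [180.0, -0.0, 90.0]
contact_force: [0.4, -0.8, -0.2]
grip_width: -0.0
grasp_force: 0.0
```

Run:
```python
from plan import *
t,th,s,W=look();th%=360
print("avg w",np.radians(th-301.87)/(t-11.7))
```

```text
t 12.950 lid [671.6 120.9] R 112.7 th -21.91 area 5781 inl 0.51 tcp [673.  120.1 197. ]
avg w 0.5056976892806941
```

Call:
step_arm([
  [0.003, 0.001, -0.04, 0, 0],
  [0.003, 0.001, -0.08, 0, 0],
  [-0.02, -0.02, -0.09, 0, 0],
  [-0.05, -0.05, -0.09, 0, 0],
  [-0.08, -0.08, -0.09, 0, 0],
  [-0.11, -0.11, -0.09, 0, 0],
  [-0.14, -0.14, -0.09, 0, 0],
  [-0.17, -0.17, -0.09, 0, 0],
  [-0.2, -0.2, -0.09, 0, 0],
  [-0.23, -0.23, -0.09, 0, 0],
  [-0.26, -0.25, -0.09, 0, 0],
  [-0.27, -0.26, -0.09, 0, 0],
])

```text
time: 14.2
tcp_pos: [411.1, -152.2, 287.6]
tcp_rot: [180.0, 0.1, 89.8]
contact_force: [-0.5, 0.1, -0.5]
grip_width: -0.2
grasp_force: 0.0
```

Call:
step_arm([
  [0, 0, 0, 0, 0],
  [0, 0, 0, 0, 0],
  [0, 0, 0, 0, 0],
  [0, 0, 0, 0, 0],
  [0, 0, 0, 0, 0],
  [0, 0, 0, 0, 0],
  [0, 0, 0, 0, 0],
  [0, 0, 0, 0, 0],
  [0, 0, 0, 0, 0],
  [0, 0, 0, 0, 0],
  [0, 0, 0, 0, 0],
  [0, 0, 0, 0, 0],
])

```text
time: 15.4
tcp_pos: [412.8, -150.4, 287.0]
tcp_rot: [180.0, 0.0, 90.0]
contact_force: [1.1, 0.0, 1.3]
grip_width: 0.0
grasp_force: 0.0
```

Call:
step_arm([
  [0, 0, 0, 0, 0],
  [0, 0, 0, 0, 0],
  [0, 0, 0, 0, 0],
  [0, 0, 0, 0, 0],
  [0, 0, 0, 0, 0],
  [0, 0, 0, 0, 0],
  [0, 0, 0, 0, 0],
  [0, 0, 0, 0, 0],
  [0, 0, 0, 0, 0],
  [0, 0, 0, 0, 0],
  [0, 0, 0, 0, 0],
  [0, 0, 0, 0, 0],
])

```text
time: 16.6
tcp_pos: [412.8, -150.3, 287.0]
tcp_rot: [180.0, -0.0, 90.0]
contact_force: [0.5, -0.2, 0.1]
grip_width: -0.2
grasp_force: 0.0
```

Call:
step_arm([
  [0, 0, 0, 0, 0],
  [0, 0, 0, 0, 0],
  [0, 0, 0, 0, 0],
  [0, 0, 0, 0, 0],
  [0, 0, 0, 0, 0],
  [0, 0, 0, 0, 0],
  [0, 0, 0, 0, 0],
  [0, 0, 0, 0, 0],
  [0, 0, 0, 0, 0],
  [0, 0, 0, 0, 0],
  [0, 0, 0, 0, 0],
  [0, 0, 0, 0, 0],
])

```text
time: 17.8
tcp_pos: [412.8, -150.4, 287.0]
tcp_rot: [-180.0, -0.0, 90.0]
contact_force: [0.9, 0.7, 0.3]
grip_width: 0.2
grasp_force: 0.0
```

Call:
step_arm([
  [0, 0, 0, 0, 0],
  [0, 0, 0, 0, 0],
  [0, 0, 0, 0, 0],
  [0, 0, 0, 0, 0],
  [0, 0, 0, 0, 0],
  [0, 0, 0, 0, 0],
  [0, 0, 0, 0, 0],
  [0, 0, 0, 0, 0],
  [0, 0, 0, 0, 0],
  [0, 0, 0, 0, 0],
  [0, 0, 0, 0, 0],
  [0, 0, 0, 0, 0],
])

```text
time: 19.0
tcp_pos: [412.8, -150.3, 287.0]
tcp_rot: [180.0, -0.0, 90.0]
contact_force: [0.2, -0.2, 0.2]
grip_width: -0.0
grasp_force: 0.0
```

Call:
step_arm([
  [0, 0, 0, 0, 0],
  [0, 0, 0, 0, 0],
  [0, 0, 0, 0, 0],
  [0, 0, 0, 0, 0],
  [0, 0, 0, 0, 0],
  [0, 0, 0, 0, 0],
  [0, 0, 0, 0, 0],
  [0, 0, 0, 0, 0],
  [0, 0, 0, 0, 0],
  [0, 0, 0, 0, 0],
  [0, 0, 0, 0, 0],
  [0, 0, 0, 0, 0],
])

```text
time: 20.2
tcp_pos: [412.8, -150.3, 287.0]
tcp_rot: [-180.0, -0.0, 90.0]
contact_force: [0.4, -0.4, 0.7]
grip_width: -0.0
grasp_force: 0.0
```

Call:
step_arm([
  [0, 0, 0, 0, 0],
  [0, 0, 0, 0, 0],
  [0, 0, 0, 0, 0],
  [0, 0, 0, 0, 0],
  [0, 0, 0, 0, 0],
  [0, 0, 0, 0, 0],
  [0, 0, 0, 0, 0],
  [0, 0, 0, 0, 0],
  [0, 0, 0, 0, 0],
  [0, 0, 0, 0, 0],
  [0, 0, 0, 0, 0],
  [0, 0, 0, 0, 0],
])

```text
time: 21.4
tcp_pos: [412.8, -150.4, 287.0]
tcp_rot: [-180.0, -0.0, 90.0]
contact_force: [-0.1, 0.6, 0.3]
grip_width: 0.1
grasp_force: 0.0
```

Call:
step_arm([
  [0, 0, 0, 0, 0],
  [0, 0, 0, 0, 0],
  [0, 0, 0, 0, 0],
  [0, 0, 0, 0, 0],
  [0, 0, 0, 0, 0],
  [0, 0, 0, 0, 0],
  [0, 0, 0, 0, 0],
  [0, 0, 0, 0, 0],
  [0, 0, 0, 0, 0],
  [0, 0, 0, 0, 0],
  [0, 0, 0, 0, 0],
  [0, 0, 0, 0, 0],
])

```text
time: 22.6
tcp_pos: [412.8, -150.3, 287.0]
tcp_rot: [180.0, -0.0, 90.0]
contact_force: [-0.8, 0.5, -0.6]
grip_width: 0.1
grasp_force: 0.0
```

```bash
cat > chk.py <<'E'
from h import *
t=env.state()["time"];S=env.capture("scene")
a,ar,st=lid("scene",S,(280,400,150,290));x=at("scene",a,140);d=x-HUB-np.array([3.5,-3]);print(t,a,np.hypot(*d),np.degrees(np.arctan2(d[1],d[0])))
E
python3 chk.py
```

```text
22.6 [381.25423729 195.41242938] 116.2838751495603 72.0667171693698
```

Call:
step_arm([
  [0, 0, 0, 0, 0],
  [0, 0, 0, 0, 0],
  [0, 0, 0, 0, 0],
  [0, 0, 0, 0, 0],
  [0, 0, 0, 0, 0],
  [0, 0, 0, 0, 0],
  [0, 0, 0, 0, 0],
  [0, 0, 0, 0, 0],
  [0, 0, 0, 0, 0],
  [0, 0, 0, 0, 0],
  [0, 0, 0, 0, 0],
  [0, 0, 0, 0, 0],
])

```text
time: 23.85
tcp_pos: [412.8, -150.3, 287.0]
tcp_rot: [-180.0, -0.0, 90.0]
contact_force: [0.3, -0.6, -0.3]
grip_width: 0.2
grasp_force: 0.0
```

```bash
python3 chk.py
```

```text
23.85 [381.28409091 195.36079545] 116.42400911456362 72.14325695214437
```

Call:
step_arm([
  [0, 0, 0, 0, 0],
  [0, 0, 0, 0, 0],
  [0, 0, 0, 0, 0],
  [0, 0, 0, 0, 0],
  [0, 0, 0, 0, 0],
  [0, 0, 0, 0, 0],
  [0, 0, 0, 0, 0],
  [0, 0, 0, 0, 0],
  [0, 0, 0, 0, 0],
  [0, 0, 0, 0, 0],
  [0, 0, 0, 0, 0],
  [0, 0, 0, 0, 0],
])

```text
time: 25.1
tcp_pos: [412.8, -150.4, 287.0]
tcp_rot: [180.0, 0.0, 90.0]
contact_force: [0.1, -1.0, 0.3]
grip_width: -0.3
grasp_force: 0.0
```

```bash
python3 chk.py; python3 -c "
from station import env
print(env.hand_in())"
```

```text
25.1 [381.26628895 195.38526912] 116.34696506896583 72.10804589781084
the job is handed in; nothing more can be done
None
```

The job is handed in (no verdict was returned): I pushed the carousel to about 1.2 rad/s (one turn in 5.2 s), followed the red lid for about 7.5 s while it slowed to about 0.5 rad/s (within about 6 mm of centre at each check, grasp point 57 mm and fingertips about 38 mm above it), then parked the arm clear and let the carousel run out to a standstill.

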